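# Hang the slotted shaker holder on its studs and put the shaker back

### The job

Hang the loose steel shaker holder on the free left post of the stand as its twin hangs on the other: with its side slots level with the two studs, slide it sideways on behind the stud heads and let it drop fully home on both studs, then let go of it. The studs' height is set differently each time, so feel for it gently and do not force the holder against the stand. Then stand the loose salt shaker upright in the holder's pocket, and leave everything else where it is.

Things in the scene. Friction and masses are not known exactly. Their poses are not given: they have to be found in the camera images.
- holder: loose steel shaker holder standing upright on the worktop, 180 g: back plate 4 mm thick, square open pocket on its front, grip tab on top, two slots in one side edge. Origin: at the underside, in the plate's middle plane, below the tab. x through the plate to its back, y along the plate, z up. Pocket outside: x -60 to -2, y -20 to 40, z 0 to 38 mm. Plate: y -28 to 40, z 0 to 80
- grip_tab (a point): holder's grip tab: point in the middle of its top edge (0, 0, 128 mm in the holder's frame); axes as the holder's. The tab is 4 mm thick along x and 44 mm wide along y; grip it across x. Above 84 mm from the holder's underside nothing but the tab; the post or block behind the hung holder reaches to at most 82 mm above its underside
- upper_seat (a point): holder's upper seat (0, -33, 76 mm in its frame), where the upper stud's axis lies when home; lower seat 52 mm below. Each slot is L-shaped: a level channel 8.5 mm high, open to -y, its upper edge 5 mm below the seat centre, ends at a wall 4.5 mm to +y of the seat centre; at its inner end a notch 9 mm wide rises 8 mm above that edge, so the holder drops 8 mm onto the studs
- hook_tip (a point): tip of the upper slot's upper lip, at its underside (0, -60, 71 mm in the holder's frame): this hook is 13 mm high and can be rested on a stud. The lower slot's lip is 52 mm below, 9 mm high. The lower lips of both slots start 12 mm farther in (y = -48). The lower hook's top is 43 mm below hook_tip: an upper stud must come in between the two hooks
- pocket_floor (a point): middle of the holder's pocket floor (-29, 10, 3 mm in its frame), axes as the holder's. Pocket inside 54 x 54 mm, rim 35 mm above this floor, walls 3 mm
- stand: fixed steel stand: base plate 150 x 260 mm, 13 mm high, two posts 150 mm apart, 113 mm high, each with a stud block with two headed studs in front. Origin: base middle, on the worktop; x to its back, y to its left as seen from the front. Left (+y) post is free; on the right one the holder's twin hangs with its own shaker (all fixed), from 27 mm right to 73 mm left of its post, 180 mm high
- free_post (a point): point on the face of the free post's stud block (40 mm wide), on its middle line, 121 mm above the worktop; axes as the stand's. Studs stick out to -x on this line: pin 6 mm thick, 8 mm long, then a head 14 mm across, 4 mm thick. Lower stud 52 mm below the upper. The block is clamped with the upper stud 14 mm below to 14 mm above this point, not measured; it does not yield
- shaker: the loose salt shaker standing on the worktop: white body, grey domed cap, 44 mm in diameter up to 74 mm, cap 34 mm, 90 mm tall, 100 g; origin: centre of its underside, z up
- squeeze_bottle_0: a bystander: sauce squeeze bottle, 57 mm across, 218 tall; origin centre of its underside
- probe: a bystander: red-handled probe thermometer, 212 mm long, lying flat
- spatula: a bystander: spatula with a black handle, 300 mm long, lying flat

How it is judged:
On the way:
1. the holder hangs home on both studs of the free post, let go and at rest (y of upper_seat in the frame of free_post between -0.0035 and 0.0035 m and x of upper_seat in the frame of free_post between -0.009 and 0 m and z of upper_seat in the frame of free_post between -0.0165 and 0.0165 m and angle between the z axis of holder and the z axis of stand, either way round below 0.15 rad and angle between the x axis of holder and the x axis of stand, either way round below 0.17 rad and contact force between the fingers and holder below 0.2 N and linear speed of holder below 0.02 m/s), for 0.3 s.
At the end, for the whole second after the job is handed in: Holder let go and at rest on the free post: upper seat within 3.5 mm of its middle line, 16.5 mm of the mark's height, between block and heads, upright within 0.15 rad, square within 0.17. Shaker on the pocket floor within 9 mm of its middle, upright within 0.22 rad, at rest (all of step 1 and x of shaker in the frame of pocket_floor between -0.009 and 0.009 m and y of shaker in the frame of pocket_floor between -0.009 and 0.009 m and z of shaker in the frame of pocket_floor between -0.004 and 0.006 m and angle between shaker's own z axis and vertical below 0.22 rad and linear speed of shaker below 0.02 m/s); the robot touches nothing.
It fails at once if the holder, while gripped, is forced against the stand with over 20 N (contact force between holder and stand above 20 N and contact force between the fingers and holder above 1 N).
It fails at once if the salt shaker is knocked over (angle between shaker's own z axis and vertical above 0.6 rad).
It fails at once if a bystander is shifted by over 25 mm (distance of any of squeeze_bottle_0, probe, spatula from where it was at the start of the episode above 0.025 m).
It also fails if it takes over 58 s, if anything falls off the work surface, if the arm or the gripper's body presses on something with over 40 N, if the wrist force passes 120 N, or if a joint passes its speed limit or range.

### The arm

A 6-joint arm with a two-finger parallel gripper is mounted at the origin on a cart in front of the work surface, level with it; the furniture and walls round the work are solid. World frame = base frame: x ahead of the robot, y to its left, z up, the work surface at z = 0. Lengths are in m, angles in rad, forces in N, time in s.
With the tool pointing down it reaches from about 0.275 to 0.775 m from the base axis. Payload 14.6 kg.
Tool frame: the origin (TCP) lies on the front face of the gripper's body, between the roots of the fingers; the fingertips stand 73 mm ahead of it and the grasp point (between the pads) lies 54 mm ahead of it (ctrl.tip_extent is the distance from the TCP to the fingertips, in m); z points along the fingers, y is the line along which they close (so a half turn about z gives the same grasp; the last joint's range is limited). The gripper opens to 85 mm and grips with 20 to 120 N. Pads are 22 mm wide; open, the fingers measure 114 mm over their backs; the gripper's body (76 mm by 85 mm) begins 54 mm behind the grasp point. The pads swing forward as they close: fully open they stand 13 mm farther back than shut.
Start: joints at [1.071, 0.263, -0.048, 1.259, 0, 1.415], TCP at [0.177, 0.494, 0.304] pointing down, gripper open.
Joint ranges: [-2.65, 2.65], [-0.89, 1.7], [-1.18, 1.37], [-2.13, 2.11], [-1.35, 1.29], [-3.14, 3.14]. Speed limits (rad/s): [1.89, 1.89, 2.57, 2.79, 3.14, 3.14].

### API

Orientations are given as a unit quaternion [x, y, z, w].
In Python, from cell import ctrl gives the robot as it stands. The module is installed in compiled form; this text tells all that it offers.
- The arm moves only by the tool drive_tool, never from a script. Its argument "moves" is a list of rows, each a list of 7 numbers: the closure, from 0 (fully open) to 1 (shut), then the shift along the tool's x, y, z in mm, then the turn, a rotation vector about the tool's x, y, z in rad. In form: [[grip, tx, ty, tz, ax, ay, az], ...]. A call has 1 to 20 rows; each row is the pose to reach, as a shift and turn from the pose commanded when the call began, along the tool's axes at that moment; what a row does not reach only later rows make up. A row lasts 1/10 s, in which the tool goes at most 50 mm and 8.59 degrees, less where a joint would pass 70% of its speed; a pose out of reach is approached as far as the arm can. A call with a gripper value outside its range is refused whole. The fingers move at their own pace and stop on an object; "newtons" is the grip in N (left out, the last holds). Time passes only in rows, so rows that repeat a pose let the fingers close. It gives the time, the measured TCP pose, the force, the opening and the grip force at its end, in the units of the state.
- ctrl.observe(): the state, without advancing time (a new reading comes with each control period).
- ctrl.camera(name): name is "scene" or "top"; returns a dict with "pixels" (480x640x3 uint8, red, green, blue), "intrinsics" (3x3 intrinsics, pixels), "dist_coeffs" ([k1, k2, p1, p2, k3] as OpenCV has them; the pictures are not rectified), "T" (4x4, takes a point from camera to world coordinates). Camera axes: x right, y up, looking along -z (the intrinsics and any distortion apply to the point x, -y, -z); pixel columns grow to the right and rows downward; lengths in m; the calibration is good to about 2 mm. A picture is of the moment at which its call begins. There is no depth.
- ctrl.finish_job(): hands the job in; it is judged then, once.
The state is a dict: "clock": time; "joint_positions": joint angles; "dq": joint speeds; "tau": joint torques, N m; "position": TCP position; "eef_rot": TCP orientation; "force": force on the tool from outside, world axes, zero at the start; "ft_torque": the same for the moment, N m; "opening": finger opening in m; "grip_force": force on a finger pad.
Only numpy, scipy, OpenCV 4.12 (cv2) and the standard library are available. Lean on these libraries where they do the work, as an engineer would, in place of code of your own. Each camera call takes 0.05 s, during which the arm holds its last target. There are 200 camera calls.

## Working session

There is one attempt and no reset: what is moved stays moved. The work goes in short steps, Python scripts to look and compute and a tool call to move; the robot and the scene stay as the last step left them, time stands still between calls to the robot, and variables do not carry over. Pictures are saved under pics/ and viewed, at most 10 in all, crops included, and the job is handed in when it is done.

Besides the shell and the picture viewer there is one more tool, called after "Emit:" as name(argument=value, ...) on one line, values as JSON. drive_tool: Moves the arm, as the interface text tells. Its arguments: {"type":"object","properties":{"moves":{"type":"array","items":{"type":"array","items":{"type":"number"}}},"newtons":{"type":"number"}},"required":["moves"]}

```bash
mkdir -p pics; python3 - <<'E'
from cell import ctrl
import cv2,numpy as np,pickle
o=ctrl.observe(); print({k:np.round(o[k],3) for k in o}); print(ctrl.tip_extent)
for n in("scene","top"):
    c=ctrl.camera(n); pickle.dump(c,open(f'{n}.pkl','wb'))
    cv2.imwrite(f'pics/{n}0.png',c["pixels"][:,:,::-1]); print(n,c["intrinsics"],c["dist_coeffs"],np.round(c["T"],3))
E
```

```text
{'clock': np.float64(0.0), 'joint_positions': array([ 1.071,  0.264, -0.049,  1.259, -0.   ,  1.415]), 'dq': array([-0.   ,  0.001,  0.   , -0.001, -0.001, -0.001]), 'tau': array([-1.0000e-03, -6.3762e+01,  3.8456e+01,  1.4000e-02, -0.0000e+00,
       -0.0000e+00]), 'position': array([0.177, 0.494, 0.303]), 'eef_rot': array([ 0.172,  0.985, -0.001, -0.   ]), 'force': array([-0.174,  0.055,  1.313]), 'ft_torque': array([ 0.015, -0.005,  0.01 ]), 'grip_force': np.float64(0.0), 'opening': np.float64(0.085)}
0.0726
scene [[512.10741066   0.         322.85200128]
 [  0.         512.10741066 237.06201643]
 [  0.           0.           1.        ]] [-0.04187255  0.          0.          0.          0.        ] [[ 0.886  0.313 -0.342  0.232]
 [-0.463  0.592 -0.659 -0.522]
 [-0.004  0.743  0.67   0.778]
 [ 0.     0.     0.     1.   ]]
top [[552.49347685   0.         318.81658383]
 [  0.         552.49347685 235.50769965]
 [  0.           0.           1.        ]] [-0.05544581  0.          0.          0.          0.        ] [[ 0.021  0.992 -0.122  0.427]
 [-1.     0.02  -0.015  0.16 ]
 [-0.013  0.122  0.992  1.039]
 [ 0.     0.     0.     1.   ]]
```

View pics/scene0.png

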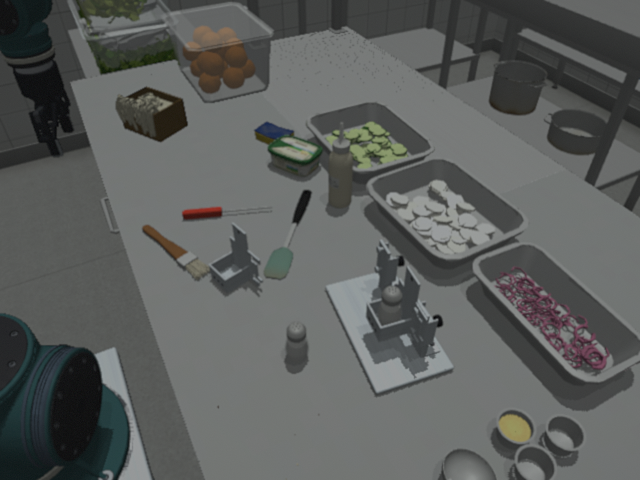

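View pics/top0.png

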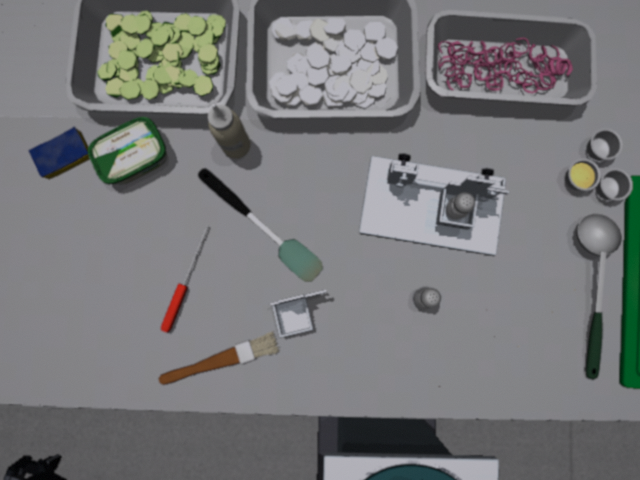

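The scene view shows the holder near (235,265), the shaker near (296,343) and the stand near (390,320). In the top view they are at (297,313), (428,299) and (433,205). Next I'll enlarge these areas.

```bash
cat > h.py <<'E'
import cv2,numpy as np,pickle
from cell import ctrl
def load(n,f=None): return pickle.load(open(f or f'{n}.pkl','rb'))
def ray(c,px):
    u=cv2.undistortPoints(np.array([[px]],float),c["intrinsics"],np.array(c["dist_coeffs"],float))[0,0]
    T=np.array(c["T"]); d=T[:3,:3]@np.array([u[0],-u[1],-1]); return T[:3,3],d/np.linalg.norm(d)
def onz(c,px,z): o,d=ray(c,px); return o+d*(z-o[2])/d[2]
def tri(c1,p1,c2,p2):
    o,d=ray(c1,p1);q,e=ray(c2,p2)
    s=np.linalg.lstsq(np.c_[d,-e],q-o,rcond=None)[0]; a=o+s[0]*d;b=q+s[1]*e
    return (a+b)/2,np.linalg.norm(a-b)
def crop(c,x,y,w,h,k):
    im=c["pixels"][y:y+h,x:x+w,::-1]
    im=np.clip(im.astype(float)*1.5,0,255).astype(np.uint8)
    im=cv2.resize(im,None,fx=k,fy=k,interpolation=cv2.INTER_CUBIC)
    for i in range(0,w,10):
        cv2.line(im,(i*k,0),(i*k,4 if i%50 else 10),(0,255,255),1)
        if (x+i)%20==0: cv2.putText(im,str(x+i),(i*k,18),0,.35,(0,255,255))
    for i in range(0,h,10):
        cv2.line(im,(0,i*k),(4,i*k),(0,255,255),1)
        if (y+i)%20==0: cv2.putText(im,str(y+i),(6,i*k+4),0,.35,(0,255,255))
    return im
def project(c,P):
    T=np.linalg.inv(np.array(c["T"])); p=T[:3,:3]@np.asarray(P)+T[:3,3]
    q=np.array([[p[0],-p[1],-p[2]]])
    return cv2.projectPoints(q,np.zeros(3),np.zeros(3),c["intrinsics"],np.array(c["dist_coeffs"],float))[0].ravel()
E
python3 - <<'E'
from h import *
s=load('scene');t=load('top')
a=np.hstack([crop(s,200,220,80,80,5),crop(t,260,280,80,80,5)])
cv2.imwrite('pics/h1.png',a)
a=np.vstack([crop(s,320,230,140,70,5),crop(t,360,145,140,50,5)])
cv2.imwrite('pics/s1.png',a); print(a.shape)
E
```

```text
(600, 700, 3)
```

View pics/h1.png

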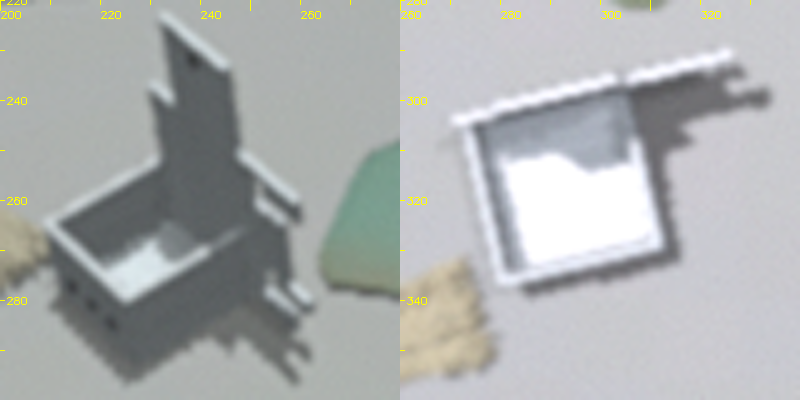

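View pics/s1.png

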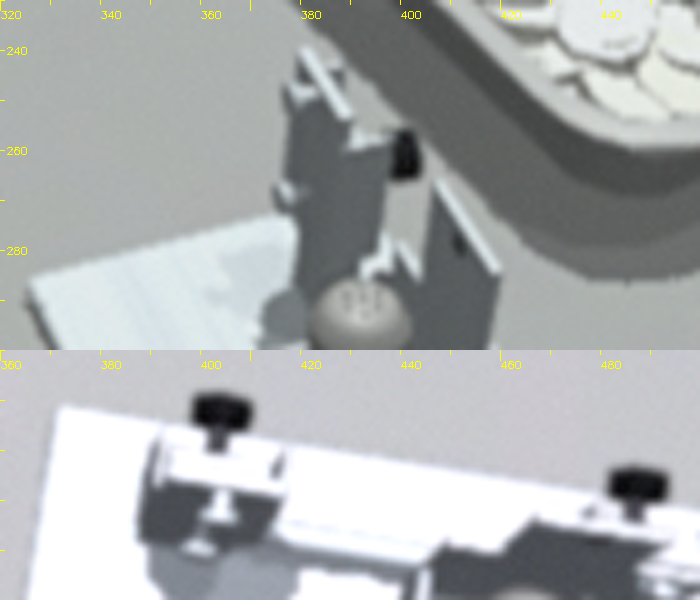

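The holder's plate and hooks face image-right (world −y), and the grip tab is at (232,222)–(245,234) in the scene view. The free post's stud heads are at about (380,249) and (377,268) in the scene view, and about (404,176) and (400,184) in the top view.

```bash
python3 - <<'E'
from h import *
s=load('scene');t=load('top')
g=t["pixels"].min(2); print('bg',g[250,350:360],'plate',g[225,380:390])
m=((g>190)*255).astype(np.uint8)
# base plate in top
m2=m[140:265,345:520]; n,l,st,ce=cv2.connectedComponentsWithStats(m2)
i=1+np.argmax(st[1:,4]); pts=np.argwhere(l==i)[:,::-1]+[345,140]
W=np.array([onz(t,p.astype(float),.013)[:2] for p in pts])*1000
r=cv2.minAreaRect(W.astype(np.float32)); print('base rect',r)
# studs
for a,b in(((379.6,249),(404,176)),((377,268.4),(400,184))): print('stud',np.round(tri(s,a,t,b)[0]*1000,1),tri(s,a,t,b)[1]*1000)
# holder tab
print('tab L',tri(s,(232.3,222.5),t,(276.,303.)),)
for z in(.128,): print('tab ends scene on z',[np.round(onz(s,p,z)*1000,1) for p in((232.3,222.7),(245.5,233.7))])
print('plate ends top @.08: left',np.round(onz(t,(270.8,303.9),.08)*1000,1),'hook tip@.084',np.round(onz(t,(326,290.5),.084)*1000,1))
print('twin tab scene z.18',[np.round(onz(s,p,.18)*1000,1) for p in((407,266),(419.6,284.4))])
gg=g.astype(int)
a=np.hstack([crop(t,262,282,74,50,5),crop(t,405,165,84,50,5)]);b=np.hstack([crop(s,265,310,60,62,5),crop(t,405,275,60,62,5)]); b=np.pad(b,((0,0),(0,a.shape[1]-b.shape[1]),(0,0)))
cv2.imwrite('pics/c1.png',np.vstack([a,b])); print(np.vstack([a,b]).shape)
E
```

```text
bg [134 133 134 133 134 135 133 134 135 133] plate [181 182 182 180 181 181 182 183 181 182]Traceback (most recent call last):
  File "<stdin>", line 7, in <module>
    return _wrapfunc(a, 'argmax', axis=axis, out=out, **kwds)
    return bound(*args, **kwds)
ValueError: attempt to get argmax of an empty sequence
```

```bash
python3 - <<'E'
from h import *
s=load('scene');t=load('top')
g=t["pixels"].min(2)
m=((g>158)*255).astype(np.uint8)
m2=m[140:265,345:520]; n,l,st,ce=cv2.connectedComponentsWithStats(m2)
i=1+np.argmax(st[1:,4]); pts=np.argwhere(l==i)[:,::-1]+[345,140]
W=np.array([onz(t,p.astype(float),.013)[:2] for p in pts])*1000
r=cv2.minAreaRect(W.astype(np.float32)); print('base rect',r)
for a,b in(((379.6,249),(404,176)),((377,268.4),(400,184))): print('stud',np.round(tri(s,a,t,b)[0]*1000,1),tri(s,a,t,b)[1]*1000)
print('tab ends scene on z',[np.round(onz(s,p,.128)*1000,1) for p in((232.3,222.7),(245.5,233.7))])
print('plate ends top @.08: left',np.round(onz(t,(270.8,303.9),.08)*1000,1),'hook tip@.084',np.round(onz(t,(326,290.5),.084)*1000,1))
print('twin tab scene z.18',[np.round(onz(s,p,.18)*1000,1) for p in((407,266),(419.6,284.4))])
a=np.hstack([crop(t,262,282,74,50,5),crop(t,405,165,84,50,5)]);b=np.hstack([crop(s,265,310,60,62,5),crop(t,405,275,60,62,5)]); b=np.pad(b,((0,0),(0,a.shape[1]-b.shape[1]),(0,0)))
cv2.imwrite('pics/c1.png',np.vstack([a,b])); print(np.vstack([a,b]).shape)
E
```

```text
base rect ((616.241943359375, -37.963897705078125), (256.7129821777344, 146.3689727783203), 81.57854461669922)
stud [639.3  34.2 134. ] 3.5018387533957105
stud [637.   34.1  84.3] 2.5034625219690074
tab ends scene on z [array([426.2, 237.8, 128. ]), array([437.4, 195.2, 128. ])]
plate ends top @.08: left [424. 255.  80.] hook tip@.084 [449.  160.2  84. ]
twin tab scene z.18 [array([626.5, -60.8, 180. ]), array([ 620.8, -104.1,  180. ])]
(560, 790, 3)
```

View pics/c1.png

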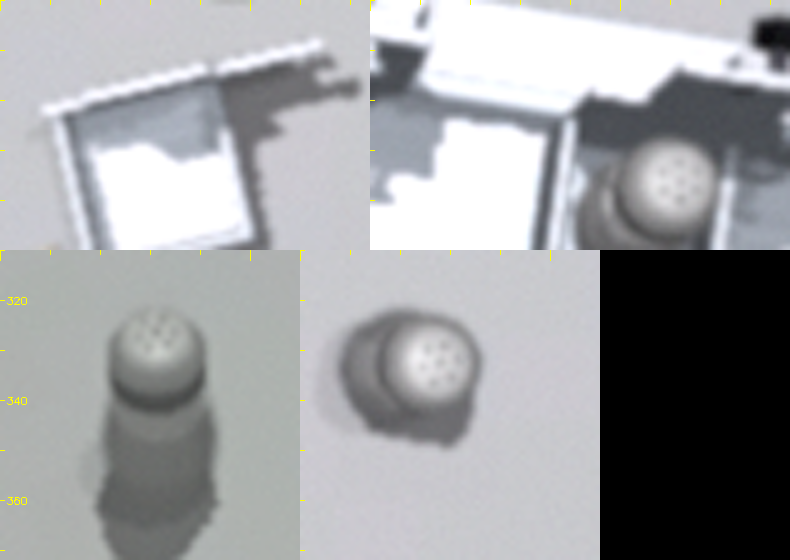

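The base rectangle measures 257 × 146 mm against 260 × 150, at yaw −8.4°. The holder tab is 44 mm long at yaw 14.7°. The shaker's cap holes are centred at about (296,326) in the scene view and (432,298) in the top view. Next I'll check the shaker and block points and compute the hover move.

```bash
cat >> h.py <<'E'
from scipy.spatial.transform import Rotation as R
def down(yaw_y,tilt=0):
    "tool pointing down, tool y at world yaw (deg); tilt about tool y"
    a=np.radians(yaw_y); y=np.array([np.cos(a),np.sin(a),0]); z=np.array([0,0,-1.]); x=np.cross(y,z)
    return R.from_matrix(np.c_[x,y,z])*R.from_rotvec([0,np.radians(tilt),0])
def rel(p,Rt):
    o=ctrl.observe(); R0=R.from_quat(o["eef_rot"])
    return np.round(R0.inv().apply((np.array(p)-o["position"])*1000),1),np.round((R0.inv()*Rt).as_rotvec(),4)
E
python3 - <<'E'
from h import *
s=load('scene');t=load('top')
p,e=tri(s,(296,326),t,(432.4,298)); print('shaker top',p*1000,e*1000)
for q in((393,170),(416,174.4)): print('block top front',onz(t,q,.135)*1000)
# shaker base by ray
print(rel([.433,.217,.304],down(14.7)), rel([.433,.217,.164],down(14.7)))
E
```

```text
shaker top [439.72640478 -21.74000984  89.65196746] 0.0036578530032953015
block top front [650.61850531  52.07782563 135.        ]
block top front [643.86904471  13.60533849 135.        ]
(array([-334.2, -174.2,   -0.4]), array([-1.000e-03,  3.000e-04,  9.694e-01])) (array([-334.2, -174.1,  139.6]), array([-1.000e-03,  3.000e-04,  9.694e-01]))
```

Emit:
drive_tool(moves=[[0,-334,-174,0,0,0,0.969],[0,-334,-174,0,0,0,0.969],[0,-334,-174,0,0,0,0.969],[0,-334,-174,0,0,0,0.969],[0,-334,-174,0,0,0,0.969],[0,-334,-174,0,0,0,0.969],[0,-334,-174,0,0,0,0.969],[0,-334,-174,0,0,0,0.969],[0,-334,-174,0,0,0,0.969],[0,-334,-174,0,0,0,0.969],[0,-334,-174,0,0,0,0.969],[0,-334,-174,60,0,0,0.969],[0,-334,-174,100,0,0,0.969],[0,-334,-174,140,0,0,0.969],[0,-334,-174,140,0,0,0.969]])

```text
clock: 1.6
position: [0.43, 0.2176, 0.1604]
eef_rot: [0.61, 0.792, -0.003, -0.002]
force: [-0.1, -0.3, 0.6]
opening: 0.0857
grip_force: 0.0
```

Emit:
drive_tool(moves=[[0,0,2,-3,0,0,0],[0,0,2,-3,0,0,0]])

```text
clock: 1.8
position: [0.4362, 0.2188, 0.1694]
eef_rot: [0.61, 0.792, 0.002, 0.001]
force: [1.0, -0.4, -0.4]
opening: 0.0856
grip_force: 0.0
```

```bash
python3 - <<'E'
from h import *
print(rel([.433,.217,.164],down(14.7)),ctrl.observe()["position"])
c=ctrl.camera("scene");cv2.imwrite('pics/g1.png',crop(c,190,170,110,120,5))
E
```

```text
(array([-0.9, -3.5,  5.4]), array([ 0.0037, -0.0002,  0.0013])) [0.43615437 0.21880099 0.16943569]
```

View pics/g1.png

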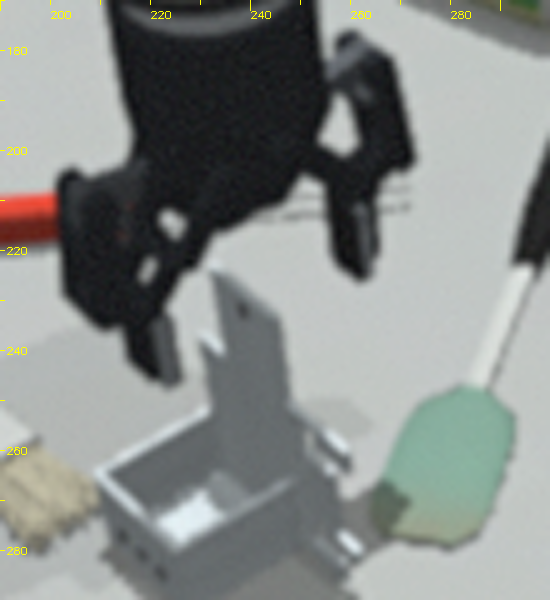

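The open fingers straddle the tab, with tips at about (222,246) and (260,225) and the tab between them at (238,230). I'll settle the arm, then close.

Emit:
drive_tool(moves=[[0,0,0,0,0,0,0],[0,0,0,0,0,0,0],[0,0,0,0,0,0,0],[0,0,0,0,0,0,0]])

```text
clock: 2.25
position: [0.435, 0.2179, 0.1671]
eef_rot: [0.611, 0.792, 0.0, 0.0]
force: [-0.1, 0.1, -0.1]
opening: 0.0855
grip_force: 0.0
```

```bash
python3 - <<'E'
from h import *
print(rel([.433,.217,.164],down(14.7)),ctrl.observe()["position"],ctrl.observe()["dq"])
E
```

```text
(array([-0.4, -2.1,  3.1]), array([ 0.0002, -0.    ,  0.0003])) [0.4349661  0.21793354 0.16705458] [ 0.00152257  0.00327802 -0.00228985 -0.00028824  0.00081803 -0.0022911 ]
```

Emit:
drive_tool(moves=[[0,0,-2,3,0,0,0],[0,0,-2,3,0,0,0],[0,0,-2,3,0,0,0],[1,0,-2,3,0,0,0],[1,0,-2,3,0,0,0],[1,0,-2,3,0,0,0],[1,0,-2,3,0,0,0],[1,0,-2,3,0,0,0],[1,0,-2,3,0,0,0],[1,0,-2,3,0,0,0],[1,0,-2,3,0,0,0],[1,0,-2,3,0,0,0]], newtons=60)

```text
clock: 3.45
position: [0.433, 0.2175, 0.1639]
eef_rot: [0.611, 0.792, 0.0, 0.0]
force: [-0.9, -0.6, -0.2]
opening: 0.0031
grip_force: 61.2
```

```bash
cat >> h.py <<'E'
YS=-8.5
def tcp(x,y,z):
    "stand-frame mm of holder origin -> world TCP (holder gripped: TCP = origin + 164 z)"
    a=np.radians(YS); return np.array([.6162+(x*np.cos(a)-y*np.sin(a))/1000,-.0380+(x*np.sin(a)+y*np.cos(a))/1000,.164+z/1000])
E
python3 - <<'E'
from h import *
print(rel(tcp(-6,145,71),down(YS)),tcp(-6,145,71))
E
```

```text
(array([-158. ,  163.9,  -71.1]), array([ 0.    , -0.    ,  0.4053])) [0.63169827 0.10629416 0.235     ]
```

Emit:
drive_tool(moves=[[1,0,0,-20,0,0,0],[1,0,0,-50,0,0,0],[1,0,0,-71,0,0,0],[1,-25,26,-71,0,0,0.1],[1,-50,52,-71,0,0,0.2],[1,-75,78,-71,0,0,0.3],[1,-100,104,-71,0,0,0.4],[1,-125,130,-71,0,0,0.405],[1,-145,150,-71,0,0,0.405],[1,-153,159,-71,0,0,0.405],[1,-158,164,-71,0,0,0.405],[1,-158,164,-71,0,0,0.405],[1,-158,164,-71,0,0,0.405],[1,-158,164,-71,0,0,0.405],[1,-158,164,-71,0,0,0.405]])

```text
clock: 4.95
position: [0.6312, 0.1068, 0.2352]
eef_rot: [0.757, 0.653, 0.0, 0.0]
force: [0.8, 0.8, -1.8]
opening: 0.0029
grip_force: 60.9
```

```bash
python3 - <<'E'
from h import *
print(rel(tcp(-6,145,71),down(YS)),ctrl.observe()["force"])
s=ctrl.camera("scene");t=ctrl.camera("top")
pickle.dump(s,open('s2.pkl','wb'));pickle.dump(t,open('t2.pkl','wb'))
a=crop(s,315,185,135,115,5);b=crop(t,350,130,135,60,5)
cv2.imwrite('pics/i1.png',cv2.resize(np.vstack([a,b]),None,fx=.68,fy=.68)) if 0 else cv2.imwrite('pics/i1.png',np.vstack([crop(s,320,190,130,90,5),b[:150,:650]]))
E
```

```text
(array([-0.5,  0.6,  0.2]), array([ 0.0002, -0.0001,  0.0011])) [ 0.81911843  0.79711889 -1.83347601]
```

View pics/i1.png

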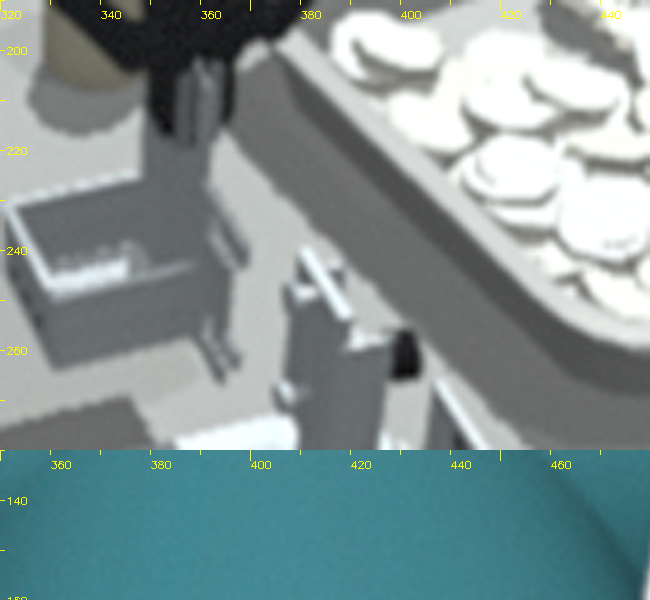

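The top view is blocked by the arm. In the scene view the held holder's upper hook ends at about (369,242) and its lower hook at about (366,261). The studs are to the right, at about (380,249) and (377,268).

```bash
python3 - <<'E'
from h import *
s=load('','s2.pkl'); o=ctrl.observe()
a=np.radians(YS);X=np.array([np.cos(a),np.sin(a),0]);Y=np.array([-np.sin(a),np.cos(a),0]);Z=np.array([0,0,1])
O=o["position"]-.164*Z
for q in((0,-60,71),(0,-60,84),(0,-60,19),(0,-60,28),(0,-48,62.5),(0,-48,10.5),(-60,40,38),(-60,-20,38)): print(q,project(s,O+(q[0]*X+q[1]*Y+q[2]*Z)/1000).round(1))
S=np.array([.6162,-.038,0])
for z in(122,126,130,134):
  print(z,'head front c',project(s,S+(6*X+75*Y+z*Z)/1000).round(1),'head top',project(s,S+(8*X+75*Y+(z+7)*Z)/1000).round(1),'low top',project(s,S+(8*X+75*Y+(z-45)*Z)/1000).round(1),
   'block top R', project(s,S+(18*X+55*Y+(z+6)*Z)/1000).round(1),'L',project(s,S+(18*X+95*Y+(z+6)*Z)/1000).round(1))
E
```

```text
(0, -60, 71) [369.2 244.1]
(0, -60, 84) [369.6 238.8]
(0, -60, 19) [367.7 264.2]
(0, -60, 28) [367.9 260.8]
(0, -48, 62.5) [366.4 243.3]
(0, -48, 10.5) [365.  263.2]
(-60, 40, 38) [320.5 230.7]
(-60, -20, 38) [330.8 250.4]
122 head front c [377.  254.2] head top [378.2 251.2] low top [376.3 271. ] block top R [387.7 257.5] L [378.8 243.4]
126 head front c [377.1 252.6] head top [378.4 249.6] low top [376.5 269.5] block top R [387.9 255.9] L [378.9 241.8]
130 head front c [377.3 251. ] head top [378.5 248. ] low top [376.6 268. ] block top R [388.  254.3] L [379.1 240.2]
134 head front c [377.4 249.4] head top [378.7 246.4] low top [376.8 266.5] block top R [388.2 252.7] L [379.2 238.6]
```

Emit:
drive_tool(moves=[[1,0,6,0,0,0,0],[1,0,12,0,0,0,0],[1,0,17,0,0,0,0],[1,0,18,0,0,0,0],[1,0,18,0,0,0,0],[1,0,18,0,0,0,0],[1,0,18,0,0,0,0],[1,0,18,0,0,0,0]])

```text
clock: 5.85
position: [0.6495, 0.1037, 0.235]
eef_rot: [0.757, 0.653, 0.0, 0.0]
force: [-0.4, -0.6, -2.6]
opening: 0.003
grip_force: 60.8
```

Emit:
drive_tool(moves=[[1,0,0.5,0,0,0,0],[1,0,1,0,0,0,0],[1,0,1,0,0,0,0],[1,0,1,0,0,0,0]])

```text
clock: 6.25
position: [0.6506, 0.1035, 0.2349]
eef_rot: [0.757, 0.653, -0.0, -0.0]
force: [-0.1, 0.5, -2.1]
opening: 0.0034
grip_force: 60.8
```

Emit:
drive_tool(moves=[[1,0,0.5,0,0,0,0],[1,0,1,0,0,0,0],[1,0,1,0,0,0,0],[1,0,1,0,0,0,0]])

```text
clock: 6.65
position: [0.6515, 0.1034, 0.2348]
eef_rot: [0.757, 0.653, -0.0, -0.0]
force: [-0.1, 0.5, -2.2]
opening: 0.0029
grip_force: 60.8
```

Emit:
drive_tool(moves=[[1,0,0.5,0,0,0,0],[1,0,1,0,0,0,0],[1,0,1,0,0,0,0],[1,0,1,0,0,0,0]])

```text
clock: 7.05
position: [0.6525, 0.1032, 0.2349]
eef_rot: [0.757, 0.653, -0.0, 0.0]
force: [0.7, -0.7, -1.6]
opening: 0.0032
grip_force: 60.8
```

Emit:
drive_tool(moves=[[1,0,0.5,0,0,0,0],[1,0,1,0,0,0,0],[1,0,1,0,0,0,0],[1,0,1,0,0,0,0]])

```text
clock: 7.45
position: [0.6535, 0.1031, 0.2349]
eef_rot: [0.757, 0.653, -0.0, -0.0]
force: [-0.5, -0.3, -2.6]
opening: 0.0031
grip_force: 60.8
```

Emit:
drive_tool(moves=[[1,0,0.5,0,0,0,0],[1,0,0.8,0,0,0,0],[1,0,0.8,0,0,0,0],[1,0,0.8,0,0,0,0]])

```text
clock: 7.85
position: [0.6541, 0.103, 0.2349]
eef_rot: [0.757, 0.653, -0.0, -0.0]
force: [-2.6, 1.1, -0.5]
opening: 0.0032
grip_force: 61.0
```

Emit:
drive_tool(moves=[[1,0,0.3,0,0,0,0],[1,0,0.5,0,0,0,0],[1,0,0.5,0,0,0,0]])

```text
clock: 8.15
position: [0.6546, 0.103, 0.2348]
eef_rot: [0.757, 0.653, -0.0, -0.0]
force: [-4.8, 2.1, 0.8]
opening: 0.0032
grip_force: 61.0
```

Emit:
drive_tool(moves=[[1,0,-1.5,0,0,0,0],[1,0,-3,0,0,0,0],[1,-4,-3,0,0,0,0],[1,-8,-3,0,0,0,0],[1,-12,-3,0,0,0,0],[1,-15,-3,0,0,0,0],[1,-15,-3,0,0,0,0],[1,-15,-3,0,0,0,0],[1,-15,-3,0,0,0,0]])

```text
clock: 9.05
position: [0.6497, 0.0886, 0.2349]
eef_rot: [0.757, 0.653, 0.0, -0.0]
force: [0.5, -0.2, -2.1]
opening: 0.0032
grip_force: 60.8
```

Emit:
drive_tool(moves=[[1,0,0,1.5,0,0,0],[1,0,0,3,0,0,0],[1,0,0,4,0,0,0],[1,0,0,4,0,0,0],[1,0,0,4,0,0,0]])

```text
clock: 9.55
position: [0.6496, 0.0885, 0.2308]
eef_rot: [0.757, 0.653, -0.0, -0.0]
force: [0.2, -0.5, -1.9]
opening: 0.0034
grip_force: 60.9
```

Emit:
drive_tool(moves=[[1,0,0,0.5,0,0,0],[1,0,0,1,0,0,0],[1,0,0,1,0,0,0],[1,0,0,1,0,0,0]])

```text
clock: 9.95
position: [0.6496, 0.0885, 0.2299]
eef_rot: [0.757, 0.653, -0.0, 0.0]
force: [-0.2, 0.2, -1.4]
opening: 0.0033
grip_force: 60.9
```

Emit:
drive_tool(moves=[[1,0,0,0.5,0,0,0],[1,0,0,1,0,0,0],[1,0,0,1,0,0,0],[1,0,0,1,0,0,0]])

```text
clock: 10.35
position: [0.6497, 0.0885, 0.229]
eef_rot: [0.757, 0.653, 0.0, 0.0]
force: [-0.8, -0.2, 0.5]
opening: 0.0031
grip_force: 61.3
```

Emit:
drive_tool(moves=[[1,0,0,0.5,0,0,0],[1,0,0,0.5,0,0,0],[1,0,0,0.5,0,0,0],[1,0,0,0.5,0,0,0]])

```text
clock: 10.75
position: [0.6498, 0.0886, 0.2287]
eef_rot: [0.757, 0.653, 0.0, 0.0]
force: [-1.1, 1.7, 4.9]
opening: 0.0035
grip_force: 62.1
```

Emit:
drive_tool(moves=[[1,0,0,0.5,0,0,0],[1,0,0,0.5,0,0,0],[1,0,0,0.5,0,0,0],[1,0,0,0.5,0,0,0]])

```text
clock: 11.15
position: [0.6498, 0.0886, 0.2286]
eef_rot: [0.757, 0.653, 0.001, 0.0]
force: [-1.3, 2.6, 8.6]
opening: 0.0033
grip_force: 62.7
```

Emit:
drive_tool(moves=[[1,0,0,-1.2,0,0,0],[1,0,0,-2.3,0,0,0],[1,0,0,-2.3,0,0,0],[1,0,0,-2.3,0,0,0],[1,-1,0,-2.3,0,0,0],[1,-2,0,-2.3,0,0,0],[1,-2,0,-2.3,0,0,0],[1,-2,0,-2.3,0,0,0]])

```text
clock: 11.95
position: [0.6493, 0.0864, 0.2302]
eef_rot: [0.757, 0.653, 0.0, 0.0]
force: [-0.5, -0.9, -1.5]
opening: 0.0033
grip_force: 60.9
```

Emit:
drive_tool(moves=[[1,-1,0,0,0,0,0],[1,-2,0,0,0,0,0],[1,-2,0,0,0,0,0],[1,-2,0,0,0,0,0]])

```text
clock: 12.35
position: [0.6491, 0.0845, 0.2302]
eef_rot: [0.757, 0.653, 0.0, 0.0]
force: [-0.2, -0.1, -2.5]
opening: 0.0033
grip_force: 60.9
```

Emit:
drive_tool(moves=[[1,-1,0,0,0,0,0],[1,-1.5,0,0,0,0,0],[1,-1.5,0,0,0,0,0],[1,-1.5,0,0,0,0,0]])

```text
clock: 12.75
position: [0.6488, 0.0831, 0.2302]
eef_rot: [0.757, 0.653, 0.0, -0.0]
force: [0.3, -0.3, -2.4]
opening: 0.0029
grip_force: 60.9
```

Emit:
drive_tool(moves=[[1,-1,0,0,0,0,0],[1,-1.5,0,0,0,0,0],[1,-1.5,0,0,0,0,0],[1,-1.5,0,0,0,0,0]])

```text
clock: 13.15
position: [0.6486, 0.0815, 0.2302]
eef_rot: [0.757, 0.653, -0.0, -0.0]
force: [-0.6, 0.3, -1.0]
opening: 0.0036
grip_force: 60.9
```

Emit:
drive_tool(moves=[[1,-1,0,0,0,0,0],[1,-1.5,0,0,0,0,0],[1,-1.5,0,0,0,0,0],[1,-1.5,0,0,0,0,0]])

```text
clock: 13.55
position: [0.6484, 0.0801, 0.2302]
eef_rot: [0.757, 0.653, -0.0, 0.0]
force: [0.2, 0.2, -1.8]
opening: 0.0035
grip_force: 60.9
```

Emit:
drive_tool(moves=[[1,-1,0,0,0,0,0],[1,-1.5,0,0,0,0,0],[1,-1.5,0,0,0,0,0],[1,-1.5,0,0,0,0,0]])

```text
clock: 13.95
position: [0.6481, 0.0786, 0.2302]
eef_rot: [0.757, 0.653, -0.0, -0.0]
force: [-0.3, 0.2, -1.6]
opening: 0.0032
grip_force: 60.9
```

Emit:
drive_tool(moves=[[1,-1.5,0,0,0,0,0],[1,-3,0,0,0,0,0],[1,-4.5,0,0,0,0,0],[1,-6,0,0,0,0,0],[1,-7.5,0,0,0,0,0],[1,-8,0,0,0,0,0],[1,-8,0,0,0,0,0],[1,-8,0,0,0,0,0]])

```text
clock: 14.75
position: [0.647, 0.0707, 0.2302]
eef_rot: [0.757, 0.653, 0.0, -0.0]
force: [-0.2, 0.8, -2.5]
opening: 0.0034
grip_force: 60.9
```

Emit:
drive_tool(moves=[[1,-1,0,0,0,0,0],[1,-2,0,0,0,0,0],[1,-2,0,0,0,0,0],[1,-2,0,0,0,0,0]])

```text
clock: 15.15
position: [0.6467, 0.0687, 0.2302]
eef_rot: [0.757, 0.653, -0.0, -0.0]
force: [0.2, 0.1, -2.0]
opening: 0.0032
grip_force: 60.9
```

Emit:
drive_tool(moves=[[1,-1,0,0,0,0,0],[1,-1,0,0,0,0,0],[1,-1,0,0,0,0,0]])

```text
clock: 15.45
position: [0.6465, 0.0677, 0.2302]
eef_rot: [0.757, 0.653, 0.0, -0.0]
force: [0.1, 0.1, -2.4]
opening: 0.0032
grip_force: 60.9
```

Emit:
drive_tool(moves=[[1,-1,0,0,0,0,0],[1,-1,0,0,0,0,0],[1,-1,0,0,0,0,0]])

```text
clock: 15.75
position: [0.6464, 0.0667, 0.2302]
eef_rot: [0.757, 0.653, -0.0, -0.0]
force: [-0.5, 0.0, -2.2]
opening: 0.0033
grip_force: 60.9
```

Emit:
drive_tool(moves=[[1,-1,0,0,0,0,0],[1,-1,0,0,0,0,0],[1,-1,0,0,0,0,0]])

```text
clock: 16.05
position: [0.6462, 0.0657, 0.2302]
eef_rot: [0.757, 0.653, -0.0, -0.0]
force: [0.7, 0.2, -1.5]
opening: 0.0033
grip_force: 60.9
```

Emit:
drive_tool(moves=[[1,-0.8,0,0,0,0,0],[1,-0.8,0,0,0,0,0],[1,-0.8,0,0,0,0,0]])

```text
clock: 16.35
position: [0.6461, 0.0649, 0.2302]
eef_rot: [0.757, 0.653, 0.0, 0.0]
force: [-0.7, 0.1, -1.9]
opening: 0.0035
grip_force: 60.9
```

Emit:
drive_tool(moves=[[1,-0.8,0,0,0,0,0],[1,-0.8,0,0,0,0,0],[1,-0.8,0,0,0,0,0]])

```text
clock: 16.65
position: [0.646, 0.0643, 0.2302]
eef_rot: [0.757, 0.653, 0.0, -0.0]
force: [-0.8, 2.1, -1.6]
opening: 0.0035
grip_force: 60.8
```

Emit:
drive_tool(moves=[[1,1,0,0,0,0,0],[1,1.9,0,0,0,0,0],[1,1.9,0,0,0,0,0],[1,1.9,0,1,0,0,0],[1,1.9,0,2,0,0,0],[1,1.9,0,3,0,0,0],[1,1.9,0,3,0,0,0],[1,1.9,0,3,0,0,0]])

```text
clock: 17.45
position: [0.6463, 0.066, 0.2271]
eef_rot: [0.757, 0.653, -0.0, -0.0]
force: [0.4, -0.5, -2.5]
opening: 0.0031
grip_force: 60.9
```

Emit:
drive_tool(moves=[[1,0,0,1,0,0,0],[1,0,0,2,0,0,0],[1,0,0,2,0,0,0],[1,0,0,2,0,0,0]])

```text
clock: 17.85
position: [0.6463, 0.066, 0.2252]
eef_rot: [0.757, 0.653, -0.0, -0.0]
force: [0.5, 0.6, -1.4]
opening: 0.003
grip_force: 60.9
```

Below the earlier contact height (0.229) with no force, so the pins are in the notches.

Emit:
drive_tool(moves=[[1,0,0,1,0,0,0],[1,0,0,2,0,0,0],[1,0,0,2,0,0,0],[1,0,0,2,0,0,0]])

```text
clock: 18.25
position: [0.6463, 0.0661, 0.2232]
eef_rot: [0.757, 0.653, -0.0, -0.0]
force: [0.3, -0.6, -2.0]
opening: 0.0032
grip_force: 60.9
```

Emit:
drive_tool(moves=[[1,0,0,0.5,0,0,0],[1,0,0,1,0,0,0],[1,0,0,1,0,0,0],[1,0,0,1,0,0,0]])

```text
clock: 18.65
position: [0.6463, 0.0661, 0.2222]
eef_rot: [0.757, 0.653, 0.0, -0.0]
force: [-0.3, -0.1, -1.2]
opening: 0.0031
grip_force: 60.9
```

Emit:
drive_tool(moves=[[1,0,0,0.5,0,0,0],[1,0,0,1,0,0,0],[1,0,0,1,0,0,0],[1,0,0,1,0,0,0]])

```text
clock: 19.05
position: [0.6463, 0.066, 0.2212]
eef_rot: [0.757, 0.653, 0.0, 0.0]
force: [-0.6, 0.0, -2.0]
opening: 0.0033
grip_force: 60.9
```

Emit:
drive_tool(moves=[[1,0,0,0.4,0,0,0],[1,0,0,0.7,0,0,0],[1,0,0,0.7,0,0,0]])

```text
clock: 19.35
position: [0.6464, 0.0661, 0.2209]
eef_rot: [0.757, 0.653, 0.0, 0.0]
force: [-0.9, 0.6, 4.9]
opening: 0.003
grip_force: 62.0
```

Emit:
drive_tool(moves=[[0.6,0,0,0,0,0,0],[0.6,0,0,0,0,0,0],[0.6,0,0,0,0,0,0],[0.6,0,0,0,0,0,0],[0.6,0,0,-10,0,0,0],[0.6,0,0,-30,0,0,0],[0.6,0,0,-60,0,0,0],[0,0,0,-90,0,0,0],[0,0,0,-100,0,0,0]])

```text
clock: 20.25
position: [0.6467, 0.066, 0.3242]
eef_rot: [0.757, 0.653, 0.002, 0.001]
force: [0.6, 0.6, 0.1]
opening: 0.0623
grip_force: 0.0
```

```bash
python3 - <<'E'
from h import *
o=ctrl.observe();print(o["position"],o["opening"])
s=ctrl.camera("scene"); cv2.imwrite('pics/j1.png',crop(s,320,190,130,110,6))
# shaker grasp: tool y yaw = stand y dir (81.5) ; candidates with tilt
p=np.array([.4397,-.0217]);
for yaw in(81.5,-98.5):
  for tl in(20,-20):
    Rt=down(yaw,tl); z=Rt.apply([0,0,1]); g=np.array([*p,.066]); print(yaw,tl,'z',z.round(2),'tcp',(g-.054*z).round(4),'above100',rel(g-.054*z+[0,0,.1],Rt))
E
```

```text
[0.6467423  0.06604112 0.32416793] 0.06225794843170949
81.5 20 z [-0.34  0.05 -0.94] tcp [ 0.458  -0.0244  0.1167] above100 (array([-117.4, -173.9,  106.5]), array([ 0.2777,  0.277 , -1.5525]))
81.5 -20 z [ 0.34 -0.05 -0.94] tcp [ 0.4214 -0.019   0.1167] above100 (array([-117.4, -210.9,  106.4]), array([-0.27  , -0.2709, -1.5536]))
-98.5 20 z [ 0.34 -0.05 -0.94] tcp [ 0.4214 -0.019   0.1167] above100 (array([-117.4, -210.9,  106.4]), array([-0.2709,  0.27  ,  1.5541]))
-98.5 -20 z [-0.34  0.05 -0.94] tcp [ 0.458  -0.0244  0.1167] above100 (array([-117.4, -173.9,  106.5]), array([ 0.277 , -0.2778,  1.5534]))
```

View pics/j1.png

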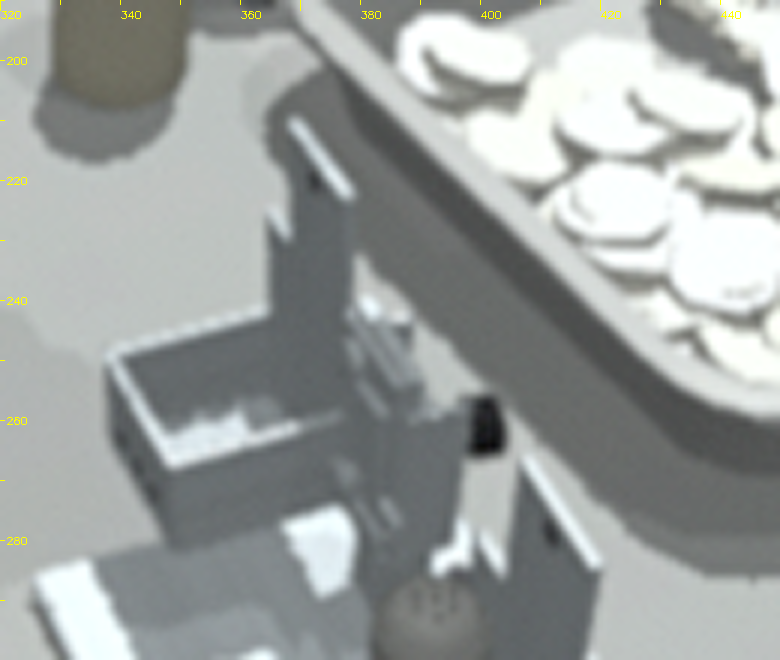

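The picture shows the holder hanging with its tab top at (367,210)–(376,222). The hooks are behind the stud heads, like the twin. Next is the shaker.

Emit:
drive_tool(moves=[[0,-40,-70,0,-0.03,-0.03,-0.15],[0,-60,-105,0,-0.05,-0.05,-0.3],[0,-80,-140,0,-0.08,-0.08,-0.45],[0,-100,-180,0,-0.1,-0.1,-0.6],[0,-117,-211,0,-0.13,-0.13,-0.75],[0,-117,-211,0,-0.157,-0.157,-0.9],[0,-117,-211,0,-0.183,-0.183,-1.05],[0,-117,-211,30,-0.21,-0.21,-1.2],[0,-117,-211,60,-0.235,-0.235,-1.35],[0,-117,-211,90,-0.26,-0.26,-1.48],[0,-117,-211,104,-0.27,-0.271,-1.554],[0,-117,-211,104,-0.27,-0.271,-1.554],[0,-117,-211,104,-0.27,-0.271,-1.554],[0,-117,-211,104,-0.27,-0.271,-1.554],[0,-117,-211,104,-0.27,-0.271,-1.554],[0,-117,-211,104,-0.27,-0.271,-1.554]])

```text
clock: 21.9
position: [0.4207, -0.0186, 0.217]
eef_rot: [0.073, 0.982, -0.013, 0.171]
force: [-0.1, 0.1, 0.2]
opening: 0.0856
grip_force: 0.0
```

```bash
python3 - <<'E'
from h import *
o=ctrl.observe();print(o["position"],o["dq"].round(3))
Rt=down(81.5,-20); z=Rt.apply([0,0,1]); g=np.array([.4397,-.0217,.066])
print(rel(g-.054*z,Rt),rel(g-.054*z+[0,0,.1],Rt))
s=ctrl.camera("scene");t=ctrl.camera("top")
p=tri(load('scene'),(296,326),load('top'),(432.4,298));
cv2.imwrite('pics/k1.png',np.hstack([crop(s,240,270,80,100,5),crop(t,390,250,80,100,5)]))
E
```

```text
[ 0.42071521 -0.01857865  0.21704741] [-0.002  0.002 -0.007 -0.003  0.001 -0.005]
(array([33.3, -0.2, 94.6]), array([-0.0006, -0.0035,  0.    ])) (array([-0.6, -0.3,  0.5]), array([-0.0006, -0.0035,  0.    ]))
```

View pics/k1.png

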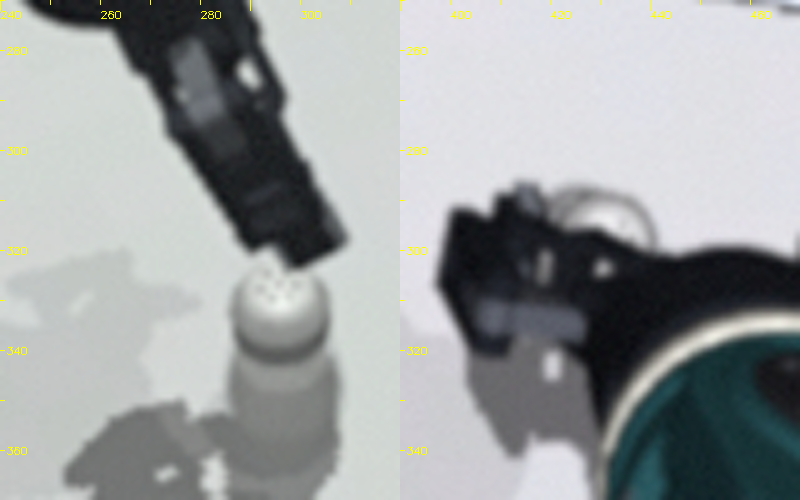

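The fingers are above the shaker, which is at (294,335) in the scene view, and it will pass between them. I'll descend vertically and grip gently.

Emit:
drive_tool(moves=[[0,9,0,25,0,-0.003,0],[0,18,0,50,0,-0.003,0],[0,25,0,70,0,-0.003,0],[0,30,0,85,0,-0.003,0],[0,33,0,94.5,0,-0.003,0],[0,33,0,94.5,0,-0.003,0],[0,33,0,94.5,0,-0.003,0],[0,33,0,94.5,0,-0.003,0],[1,33,0,94.5,0,-0.003,0],[1,33,0,94.5,0,-0.003,0],[1,33,0,94.5,0,-0.003,0],[1,33,0,94.5,0,-0.003,0],[1,33,0,94.5,0,-0.003,0],[1,33,0,94.5,0,-0.003,0],[1,33,0,94.5,0,-0.003,0]], newtons=30)

```text
clock: 23.5
position: [0.4215, -0.0188, 0.1167]
eef_rot: [0.073, 0.982, -0.013, 0.173]
force: [-0.7, 0.9, 5.3]
opening: 0.0356
grip_force: 28.3
```

```bash
python3 - <<'E'
from h import *
o=ctrl.observe();print(o["position"],o["opening"],o["grip_force"])
# holder origin (hung): TCP at release .6464,.0661 -> pocket centre
a=np.radians(YS);X=np.array([np.cos(a),np.sin(a),0]);Y=np.array([-np.sin(a),np.cos(a),0])
H=np.array([.6464,.0661,.057]); P=H-.029*X+.010*Y+[0,0,.003]; print('pocket',P)
d=P-np.array([.4397,-.0217,0]); print('shift',d)
Rn=R.from_quat(o["eef_rot"]); q=o["position"]
for dd in(np.array([0,0,.13]),np.array([d[0],d[1],.13]),d+[0,0,.01],d): print(rel(q+dd,Rn)[0])
E
```

```text
[ 0.42146424 -0.01879079  0.11665417] 0.03558867114179331 28.261710672522895
pocket [0.61919663 0.08027663 0.06      ]
shift [0.17949663 0.10197663 0.06      ]
[-4.440e+01 -1.000e-01 -1.222e+02]
[-197.2  127.2  -66.8]
[-176.7  127.3  -10.4]
[-173.3  127.3   -1. ]
```

Emit:
drive_tool(moves=[[1,-3.4,0,-9.4,0,0,0],[1,-6.8,0,-18.8,0,0,0],[1,-10,0,-28,0,0,0],[1,-10,0,-28,0,0,0],[1,-10,0,-28,0,0,0]])

```text
clock: 24.0
position: [0.4209, -0.0187, 0.1458]
eef_rot: [0.073, 0.982, -0.013, 0.172]
force: [0.7, -0.3, -1.8]
opening: 0.0355
grip_force: 28.7
```

```bash
python3 - <<'E'
from h import *
o=ctrl.observe();print(o["position"],o["opening"],o["grip_force"],o["force"])
s=ctrl.camera("scene");t=ctrl.camera("top")
cv2.imwrite('pics/l1.png',np.hstack([crop(s,240,260,80,115,5),crop(t,390,250,80,115,5)]))
pickle.dump(s,open('s3.pkl','wb'))
E
```

```text
[ 0.42092909 -0.01870681  0.14583667] 0.035537958475178745 28.73582923784852 [ 0.68474536 -0.25800664 -1.79752864]
```

View pics/l1.png

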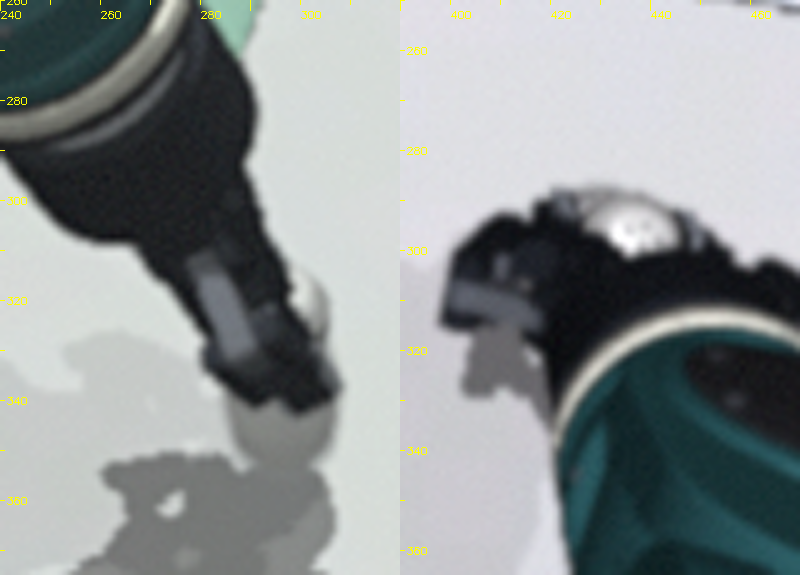

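The shaker is held upright and clear of the table, with its lower end at about (294,353) in the scene view. Now I'll carry it over the pocket.

```bash
python3 - <<'E'
from h import *
o=ctrl.observe();Rn=R.from_quat(o["eef_rot"])
q0=np.array([.42146,-.01879,.11665]);d=np.array([.1795,.1020,0])
for dd in([0,0,.125],d+[0,0,.125],d+[0,0,.098],d+[0,0,.063],d+[0,0,.060]): print(rel(q0+dd,Rn)[0])
print(o["joint_positions"].round(2))
E
```

```text
[-33.4  -0.1 -90.2]
[-186.2  127.3  -35. ]
[-177.1  127.3   -9.6]
[-165.2  127.3   23.3]
[-164.1  127.3   26.1]
[-0.26  0.05 -0.87  0.31  0.04 -0.1 ]
```

Emit:
drive_tool(moves=[[1,-12,0,-30,0,0,0],[1,-24,0,-62,0,0,0],[1,-33,0,-90,0,0,0],[1,-53,17,-83,0,0,0],[1,-73,33,-76,0,0,0],[1,-94,50,-69,0,0,0],[1,-114,67,-62,0,0,0],[1,-135,84,-54,0,0,0],[1,-155,101,-46,0,0,0],[1,-172,116,-40,0,0,0],[1,-182,124,-36,0,0,0],[1,-186,127,-35,0,0,0],[1,-186,127,-35,0,0,0],[1,-186,127,-35,0,0,0],[1,-186,127,-35,0,0,0],[1,-186,127,-35,0,0,0]])

```text
clock: 25.7
position: [0.6005, 0.0826, 0.2425]
eef_rot: [0.073, 0.982, -0.013, 0.173]
force: [0.5, 0.7, -1.8]
opening: 0.0352
grip_force: 29.2
```

```bash
python3 - <<'E'
from h import *
o=ctrl.observe();Rn=R.from_quat(o["eef_rot"]);print(o["position"],Rn.as_quat(),o["force"])
q0=np.array([.42146,-.01879,.11665]);d=np.array([.1795,.1020,0]); R0=down(81.5,-20.3)
for z in(.125,.1,.09,.08,.07,.063,.06): print(z,*rel(q0+d+[0,0,z],R.from_quat([0.073,0.982,-0.013,0.173])))
E
```

```text
[0.60049491 0.08259293 0.24253757] [ 0.07293987  0.98220511 -0.01314594  0.17256904] [ 0.52563412  0.71148277 -1.80593454]
0.125 [-0.   0.7  1. ] [-0.0003 -0.0009  0.0002]
0.1 [ 8.5  0.7 24.5] [-0.0003 -0.0009  0.0002]
0.09 [11.9  0.7 33.9] [-0.0003 -0.0009  0.0002]
0.08 [15.3  0.7 43.3] [-0.0003 -0.0009  0.0002]
0.07 [18.7  0.7 52.7] [-0.0003 -0.0009  0.0002]
0.063 [21.1  0.7 59.2] [-0.0003 -0.0009  0.0002]
0.06 [22.1  0.7 62.1] [-0.0003 -0.0009  0.0002]
```

Emit:
drive_tool(moves=[[1,4,0.7,12,0,0,0],[1,8.5,0.7,24.5,0,0,0],[1,10,0.7,29,0,0,0],[1,11.9,0.7,33.9,0,0,0],[1,11.9,0.7,33.9,0,0,0],[1,11.9,0.7,33.9,0,0,0]])

```text
clock: 26.3
position: [0.6015, 0.0835, 0.2068]
eef_rot: [0.073, 0.982, -0.013, 0.173]
force: [0.6, 0.4, -0.8]
opening: 0.0354
grip_force: 29.2
```

Emit:
drive_tool(moves=[[1,1.7,0,4.7,0,0,0],[1,3.4,0,9.4,0,0,0],[1,3.4,0,9.4,0,0,0]])

```text
clock: 26.6
position: [0.601, 0.0835, 0.1956]
eef_rot: [0.073, 0.982, -0.013, 0.172]
force: [0.0, -1.0, -1.3]
opening: 0.0352
grip_force: 29.2
```

Emit:
drive_tool(moves=[[1,1.7,0,4.7,0,0,0],[1,3.4,0,9.4,0,0,0],[1,3.4,0,9.4,0,0,0]])

```text
clock: 26.9
position: [0.601, 0.0835, 0.1855]
eef_rot: [0.073, 0.982, -0.013, 0.172]
force: [-0.5, -0.2, -0.7]
opening: 0.0352
grip_force: 29.2
```

Emit:
drive_tool(moves=[[1,1.4,0,3.8,0,0,0],[1,2.4,0,6.6,0,0,0],[1,2.4,0,6.6,0,0,0]])

```text
clock: 27.2
position: [0.6012, 0.0835, 0.1789]
eef_rot: [0.073, 0.982, -0.013, 0.172]
force: [0.8, -0.2, -1.4]
opening: 0.0352
grip_force: 29.2
```

Emit:
drive_tool(moves=[[1,0.5,0,1.3,0,0,0],[1,0.5,0,1.3,0,0,0],[1,0.5,0,1.3,0,0,0]])

```text
clock: 27.5
position: [0.6014, 0.0835, 0.1781]
eef_rot: [0.073, 0.982, -0.013, 0.173]
force: [0.1, 0.3, -1.3]
opening: 0.0356
grip_force: 29.2
```

Emit:
drive_tool(moves=[[1,0.2,0,0.7,0,0,0],[1,0.2,0,0.7,0,0,0],[1,0.2,0,0.7,0,0,0]])

```text
clock: 27.8
position: [0.6014, 0.0835, 0.1773]
eef_rot: [0.073, 0.982, -0.013, 0.172]
force: [0.3, -0.1, -1.3]
opening: 0.0351
grip_force: 29.2
```

Emit:
drive_tool(moves=[[1,0.3,0,0.9,0,0,0],[1,0.3,0,0.9,0,0,0],[1,0.3,0,0.9,0,0,0]])

```text
clock: 28.1
position: [0.6015, 0.0835, 0.1763]
eef_rot: [0.073, 0.982, -0.013, 0.172]
force: [-0.7, 0.6, -1.9]
opening: 0.0349
grip_force: 29.2
```

Emit:
drive_tool(moves=[[1,0.3,0,0.9,0,0,0],[1,0.3,0,0.9,0,0,0],[1,0.3,0,0.9,0,0,0]])

```text
clock: 28.4
position: [0.6015, 0.0835, 0.1753]
eef_rot: [0.073, 0.982, -0.013, 0.172]
force: [0.2, 1.4, -1.5]
opening: 0.0353
grip_force: 29.2
```

Emit:
drive_tool(moves=[[1,0.3,0,0.9,0,0,0],[1,0.3,0,0.9,0,0,0],[1,0.3,0,0.9,0,0,0]])

```text
clock: 28.7
position: [0.6015, 0.0835, 0.1745]
eef_rot: [0.073, 0.982, -0.013, 0.173]
force: [0.7, -0.3, -1.3]
opening: 0.0354
grip_force: 29.2
```

Emit:
drive_tool(moves=[[1,0.3,0,0.9,0,0,0],[1,0.3,0,0.9,0,0,0],[1,0.3,0,0.9,0,0,0]])

```text
clock: 29.0
position: [0.6018, 0.0835, 0.1739]
eef_rot: [0.073, 0.982, -0.013, 0.173]
force: [-0.9, -1.5, 4.7]
opening: 0.0354
grip_force: 29.5
```

Emit:
drive_tool(moves=[[1,0.3,0,0.9,0,0,0],[1,0.3,0,0.9,0,0,0],[1,0.3,0,0.9,0,0,0]])

```text
clock: 29.3
position: [0.6022, 0.0835, 0.1735]
eef_rot: [0.073, 0.982, -0.013, 0.173]
force: [-3.0, -0.2, 10.9]
opening: 0.0356
grip_force: 29.9
```

```bash
python3 - <<'E'
from h import *
s=ctrl.camera("scene"); pickle.dump(s,open('s4.pkl','wb'))
j=cv2.imread('pics/j1.png'); n=crop(s,320,190,130,110,6)
d=np.abs(j.astype(int)-n).max(2)[3::6,3::6]
# coarse ascii of changed pixels
for r in range(10,110,3): print(190+r,''.join('#' if v>40 else '.' for v in d[r,::2]))
# tab top-edge right-hand part of holder
print(d[18:40,48:58].max())
E
```

```text
200 #####################............................................
203 #####################............................................
206 ####################.............................................
209 ###################..............................................
212 .###################.............................................
215 ..##################.............................................
218 .....################............................................
221 .........############............................................
224 ..........############...........................................
227 ...........###########...........................................
230 ............###########..........................................
233 .............##########..........................................
236 .............###########.........................................
239 ...............#########.........................................
242 ...............##########....#...................................
245 ...............##########....#####............
[... 582 characters left out ...]
2 .................................................................
275 .................................................................
278 .................................................................
281 .................................................................
284 ...#####.........................................................
287 .#######.........................######..........................
290 ....######......................########.........................
293 ....######.......................########........................
296 ..##.######........................####.#........................
299 .####.######........##......###..................................
45
```

Floor contact matches the expected height. Now I'll ease off, release and retreat.

Emit:
drive_tool(moves=[[1,-0.6,0,-1.6,0,0,0],[1,-0.6,0,-1.6,0,0,0],[0.3,-0.6,0,-1.6,0,0,0],[0.3,-0.6,0,-1.6,0,0,0],[0.3,-0.6,0,-1.6,0,0,0],[0.3,-0.6,0,-1.6,0,0,0],[0.3,-2,0,-7,0,0,0],[0.3,-5,0,-17,0,0,0],[0.3,-12,0,-35,0,0,0],[0.3,-20,0,-60,0,0,0],[0.3,-24,0,-100,0,0,0],[0.3,-28,0,-150,0,0,0],[0.3,-28,0,-190,0,0,0],[0.3,-28,-50,-230,0,0,0],[0.3,-28,-100,-230,0,0,0],[0.3,-28,-150,-230,0,0,0],[0.3,-28,-150,-230,0,0,0],[0.3,-28,-150,-230,0,0,0],[0.3,-28,-150,-230,0,0,0]])

```text
clock: 31.25
position: [0.528, -0.0565, 0.3988]
eef_rot: [0.073, 0.982, -0.013, 0.173]
force: [0.6, 0.7, 0.5]
opening: 0.0597
grip_force: 0.0
```

```bash
python3 - <<'E'
from h import *
o=ctrl.observe();print(o["position"],o["force"])
s=ctrl.camera("scene");t=ctrl.camera("top"); pickle.dump(s,open('s5.pkl','wb'));pickle.dump(t,open('t5.pkl','wb'))
P=np.array([.6192,.0803,.060])
for c,n in((s,'s'),(t,'t')):
    u,v=project(c,P+[0,0,.085]).round().astype(int); print(n,u,v,'base',project(c,P).round(1))
    g=c["pixels"].max(2).astype(int)[v-20:v+40,u-20:u+20]
    for r in g[::2]: print(''.join(' .:-=+*#%@'[min(9,x//22)] for x in r))
E
```

```text
[ 0.52795892 -0.05648175  0.39877222] [0.57884407 0.71722266 0.52306684]
s 359 233 base [356.7 265.1]
------=+++++++++++++++++=---:-=++-:... .
---=+++++++++++++++++++++=---::-+=-::...
+++++++++++++++++++++++++++=--::::::::. 
++++++++++++++++++++++++++++=--::::::::.
+++++++++++++++++++++++++++++--:::::::::
+++++++++++++++++++++++++++++=-:-:--::::
++++++++++++++++++++++++++**+=----------
+++++++++++++++++++++++++=+**=-:-----:--
+++++++++++++++++++++++++=-=+=-:--------
+++++++++++++++++++++++++=-:---::----:--
++++++++++=++++++*++++++==-------------=
++++++++====++++****+++==------::---:--=
++++++++=--====+++++======-----::--:-:--
++++++++=---============------:-::------
++++++++=::------===----:::----::------=
++++++++=-:::::::::::::::::-------:-::-*
+++++++++=-::::::::::::---------:---::-=
*******+=--------------==-----------:-=*
*+=-------================-----------:-=
*+=---------==========---------------::-
+*+=---------------------------------::-
-=**=-------------------------------:---
:-=**+------------------------:---------
:::=**+---------------------------------
::::-+*+=-----
[... 790 characters left out ...]
===
##*+===--==+++******++==---==+++*#%*+===
#*++=------======+====-----+*##**##*+=++
%*+===---------------------=*%@@%%#+++++
#*++==-------------------==+*%%%%%*+++++
#*+***+-----------------=++++*#%%%*+++++
*++*%%#+--------------=++*+++*#%%#******
#*+*#%%*+==---------=++***+++*#%%#*+**#%
%#%%%%%%##***+++++=++++**+++++#%%#*+**%@
---===+++**######%%%%%###****#%%#*****%@
++=--::-:----:---==+++**###%%%%%#*+**#%@
**+=-============----:::------=++++**%@@
**+--==++++++++++++++=====++===+++++*%@@
*+=-==+++++++++++++++=+==++++++++++**%@@
*+=-==++++++++++++++++++++++*++++++*#%@@
**+++****+++++++++++++++++**********%@@@
***#%@@@@%%#******+++++************#%@@@
***#%@@@@@@@@@@@@@%%%%%%%%###******#%@@@
```

```bash
python3 - <<'E'
from h import *
s=load('','s5.pkl');t=load('','t5.pkl')
p,e=tri(s,(356.5,233),t,(373.5,187));print(p*1000,e*1000,'want ~',[619,80,147])
print(ctrl.finish_job())
E
```

```text
[618.86623975  85.26190834 141.17114646] 1.6483822186607104 want ~ [619, 80, 147]
the job is handed in; nothing more can be done
None
```

The holder hangs on both studs of the free left post and the salt shaker stands upright in its pocket; I handed the job in at about 31 s of the 58 s allowed, but no verdict came back, and a last rough estimate put the shaker about 5 mm off centre (limit 9 mm).

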